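# Load a copper bar under a sprung hold-down arm

## Task

Clamp the copper bar in the hold-down jig: push the jig's red-handled sprung arm back until it stays open, take the bar out of its cradle, and slide it along the jig's bed between the guide walls until its end is against the stop. With the bar fully home, pull the handle forward again so that the arm snaps down and bears on the bar; leave the other things on the bench where they are.

Things in the scene. Friction and masses are not known exactly. Their poses are not given: they have to be found in the camera images.
- bar_center (a point): Centre (half-way up) of the loose copper bar, 160 x 35 x 9 mm, 0.3 to 0.55 kg. Its x axis runs along the 160 mm length, z up; one end is tinted orange, but either end may lead and either face may be up. At the start it lies flat in the cradle, where only its middle can be gripped, across the 35 mm width.
- cradle: Fixed grey plastic cradle, 196 (x) x 62 (y) x 50 (z) mm; origin centre of underside on the bench, x along the bar. The bar lies on a 24 mm wide rail, top 30 mm up, its ends in pockets with 50 mm high walls (3 mm play beside, 5 mm behind). Fingers can straddle the bar only in the middle 64 mm, open down to a base plate 6 mm high. Lift the bar 25 mm or more to clear the walls.
- jig: Fixed metal jig with a sprung arm. Origin on the bench under the face of the end stop, mid-width; +y runs from the stop along the bed to the open end, x across, z up. The bed is a level steel rail 26 mm wide, y = 0 to 236 mm, top 30 mm above the bench. Guide walls 42 mm high, 39 mm apart (2 mm play each side of the bar), run from y = 0 to 75 mm. The stop is 40 mm high.
- bar_home (a point): Point fixed in the jig, axes as the jig: where bar_center is when the bar is home with its end touching the stop (jig y = 80, z = 34.5 mm). The last 63 mm of the bar then stick out of the mouth. Held by its middle the bar cannot be brought home, as fingers straddling it meet the guide walls: it must be held near its tail or pushed at its tail end.
- bed_mouth (a point): Point on the bed's top at the mouth of the guides (jig y = 97 mm, 30 mm above the bench), axes as the jig. From y = 75 mm the guide walls flare to 57 mm apart here, about 75 mm over their outsides. Beyond it the rail is free on both sides down to the bench (foot no wider than the rail), so fingers can straddle a bar there.
- bed_open (a point): Point on top of the open bed at jig y = 180 mm, 30 mm above the bench, axes as the jig. A bar laid flat with its centre over this point, lengthwise along the bed, rests there by itself just short of the guide walls, and can be let go and taken again near its tail.
- pivot_point (a point): Pivot of the hold-down arm on the jig (jig y = -30, z = 55 mm), hinge axis along the jig's x. Lever and toe arm are one cranked piece: the toe, a 22 mm wide black roller 77 mm from the pivot, comes down at jig y = 45 mm and stands about 73 degrees round from the lever, on the open-end side. With the arm fully back the toe is at jig y = 11, z = 120 mm.
- hold_arm (a joint): Hinge of the hold-down arm, rad. 0: toe on the empty bed (start); about 0.12: toe on top of the 9 mm bar; 1.25: fully back. The spring is over-centre: below 0.62 it drives the arm down, above that it drives it back and keeps it there. Moving it takes about 5 to 7 N at the handle; past the centre it snaps over by itself.
- lever_handle (a point): Centre of the red cross handle, 50 mm long (along the jig's x), 16 mm thick, at the end of the lever (a 10 mm rod), 100 mm from the pivot. Arm down: jig y = 20, z = 142 mm, lever leaning toward the open end. Fully back: y = -96, z = 130 mm. Top of its swing: z = 155 mm. Push it toward the jig's -y to open, toward +y to close.
- solder_spool: Bystander: spool with blue flanges, 54 mm across, 43 mm high, origin at its underside; leave it alone.
- tape_roll: Bystander: amber tape roll, 96 mm across, 15 mm high, origin at its underside; leave it alone.
- loupe: Bystander: black eye loupe, 35 mm across, 32 mm high, origin at its underside; leave it alone.
- bar: The copper bar itself; origin at the centre of its underside, axes as bar_center.
Things that resemble listed ones, but are neither listed nor needed, are in the scene too. What is meant by the bar is not turquoise, and is the larger of those in its own colour.

How it is judged:
By the outcome, as a careful person would: the job done as asked, in the order asked, and still so for the second after the job is handed in, with the robot touching nothing.
It also fails if it takes over 72 s, if anything falls off the work surface, if the arm or the gripper's body presses on something with over 40 N, if the wrist force passes 120 N, or if a joint passes its speed limit or range.

## Robot

A 6-joint arm with a two-finger parallel gripper is mounted at the origin on a cart in front of the work surface, level with it; the furniture and walls round the work are solid. World frame = base frame: x ahead of the robot, y to its left, z up, the work surface at z = 0. Lengths are in m, angles in rad, forces in N, time in s.
With the tool pointing down it reaches from about 0.25 to 0.725 m from the base axis. Payload 9.7 kg.
Tool frame: the origin (TCP) lies between the finger pads; the fingertips stand 19 mm ahead of it and the grasp point (between the pads) is the TCP (manip.nose_length is the distance from the TCP to the fingertips, in m); z points along the fingers, y is the direction in which the jaws open and shut (so a half turn about z gives the same grasp; the last joint's range is limited). The gripper opens to 85 mm and grips with 20 to 120 N. Pads are 22 mm wide; open, the fingers measure 114 mm over their backs; the gripper's body (76 mm by 85 mm) begins 54 mm behind the grasp point. The pads swing forward as they close: fully open they stand 13 mm farther back than shut.
Start: joints at [-1.208, 0.087, 0.176, 1.66, 0, 1.571], TCP at [0.195, -0.514, 0.25] pointing down, gripper open.
Joint ranges: [-3.13, 3.13], [-0.85, 1.81], [-1.15, 1.24], [-2.2, 2.28], [-1.44, 1.52], [-3.14, 3.14]. Speed limits (rad/s): [2.22, 2.22, 2.57, 3.14, 3.14, 3.14].

## Interface

Orientations are given as a rotation vector (axis times angle).
In Python, from cell import manip, optics gives the robot as it stands. The module is installed in compiled form; this text tells all that it offers.
- The arm moves only by the shell command python3 -m creep 'ROWS' [OPENING] [FORCE]. ROWS is JSON, a list of rows, each a list of 4 numbers: the shift along the tool's x, y, z in mm, then the turn about the tool's z in rad. A call has 1 to 5 rows; each row is the pose to reach, as a shift and turn from the pose commanded when the call began, along the tool's axes at that moment; what a row does not reach only later rows make up. A row lasts 1/12 s, in which the tool goes at most 41.7 mm and 7.16 degrees, less where a joint would pass 70% of its speed; a pose out of reach is approached as far as the arm can. A call with a gripper value outside its range is refused whole. OPENING is the finger opening in mm, from 0 to 85.4, set as the call begins (- or left out, the last holds). The fingers move at their own pace and stop on an object; FORCE is the grip in N (left out, the last holds). Time passes only in rows, so rows that repeat a pose let the fingers close. It gives the time, the measured TCP pose, the force and the opening at its end, in the units of the state.
- manip.get_state(): the state, without advancing time (a new reading comes with each control period).
- optics.read_camera(name): name is "scene" or "top" or "wrist"; returns a dict with "pixels" (400x640x3 uint8, red, green, blue), "fx", "fy", "cx", "cy" (pixels), "view" (4x4, takes a point from world to camera coordinates); the wrist camera has in their place "mount" (4x4, takes a point from camera to tool coordinates, whose origin is the TCP and whose axes are the flange's). Camera axes: x right, y down, z forward; pixel columns grow to the right and rows downward; lengths in m; the calibration is good to about 2 mm. A picture is of the moment at which its call begins: read the wrist's pose just before it. There is no depth.
- manip.hand_in(): hands the job in, once; it reports no verdict.
Trained networks look in a picture, given as the dict that the camera call returned (one of the last four; its "shot" number tells which), for a name from the list of things; names that differ only in an ending like _2 or _b are one class to them, and where a whole thing is asked for, a point or a joint stands for the part that bears it (a point fixed in the world has none). Each returns a list of dicts, best first, with "conf" (0 to 1); they miss things now and then, are a little off and sometimes report something else, mostly with a low value. They report only what shows in the picture. A call takes as long as a camera call. They do not tell look-alikes from the thing itself.
- optics.trace(thing, picture): "pixels" (400x640 bool, what is visible of it) and "rect" ([left, top, right, bottom] in pixels, round what is visible of it).
- optics.tip_of(thing, picture): "xy" ([column, row] in pixels: a listed point, or the origin of a listed thing).
The state is a dict: "clock": time; "q": joint angles; "qvel": joint speeds; "joint_efforts": joint torques, N m; "eef_pos": TCP position; "orientation": TCP orientation; "wrist_force": force on the tool from outside, world axes, zero at the start; "wrist_torque": the same for the moment, N m; "gripper_width": finger opening in m.
Only numpy, scipy, OpenCV 4.12 (cv2) and the standard library are available. Lean on these libraries where they do the work, as an engineer would, in place of code of your own. Each camera call takes 0.05 s, during which the arm holds its last target.

## Working session

There is one attempt and no reset: what is moved stays moved. The work goes in short steps, Python scripts to look and compute and a shell command to move; the robot and the scene stay as the last step left them, time stands still between calls to the robot, and variables do not carry over. Pictures are saved under pics/ and viewed, and the job is handed in when it is done.

```bash
mkdir -p pics; ls
python3 - <<'E'
from cell import manip, optics
import cv2, json
s=manip.get_state(); print({k:(v if isinstance(v,(int,float)) else [round(float(x),4) for x in v]) for k,v in s.items()})
for n in("scene","top"):
    p=optics.read_camera(n); cv2.imwrite(f"pics/{n}0.png",p["pixels"][:,:,::-1])
    print(n,p["fx"],p["fy"],p["cx"],p["cy"],p["view"])
    for t in ["bar_center","cradle","jig","bed_mouth","bed_open","bar_home","pivot_point","lever_handle","solder_spool","tape_roll","loupe"]:
        print(t,[(round(r["conf"],2),[round(float(v)) for v in r["xy"]]) for r in optics.tip_of(t,p)])
E
```

```text
pics
{'clock': 0.0, 'q': [-1.208, 0.0875, 0.1751, 1.6598, -0.0, 1.5708], 'qvel': [0.0006, -0.0008, 0.0, 0.0013, 0.0006, -0.0002], 'joint_efforts': [0.0007, -52.0384, 46.4807, 0.0163, 0.0, -0.0], 'eef_pos': [0.1951, -0.514, 0.2496], 'orientation': [-3.0888, -0.5666, 0.0004], 'wrist_force': [0.2789, 0.6579, 0.2346], 'wrist_torque': [-0.0492, -0.0215, -0.0351], 'gripper_width': 0.0853150665059044}
scene 368.91025005150556 368.91025005150556 316.86169873545356 203.57180720466502 [[-0.80520436 -0.59254347 -0.02319877  0.42788778]
 [-0.32534198  0.47413659 -0.81813635  0.26971154]
 [ 0.49578074 -0.65121942 -0.57455611  0.86699455]
 [ 0.          0.          0.          1.        ]]
bar_center [(0.86, [322, 253]), (0.53, [339, 182]), (0.49, [375, 235]), (0.36, [321, 253])]
cradle [(0.66, [322, 262])]
jig [(0.65, [307, 217])]
bed_mouth [(0.75, [286, 224]), (0.75, [323, 256]), (0.73, [294, 221])]
bed_open [(0.66, [268, 236]), (0.25, [298, 184]), (0.2, [321, 252])]
bar_home [(0.97, [295, 220]), (0.23, [324, 262])]
pivot_point [(0.68, [312, 200])]
lever_handle [(0.55, [301, 184])]
solder_spool [(0.97, [260, 316])]
tape_roll [(0.58, [387, 193])]
loupe [(0.5, [200, 291])]
top 423.3541964772432 423.3541964772432 313.57810922029427 203.97244944525366 [[ 0.01648191 -0.99985869 -0.00330858 -0.00608773]
 [-0.98920541 -0.01582425 -0.14567859  0.52058395]
 [ 0.14560565  0.00567393 -0.98932644  1.16142434]
 [ 0.          0.          0.          1.        ]]
bar_center [(0.79, [405, 169]), (0.59, [346, 253])]
cradle [(0.78, [284, 228]), (0.38, [328, 165])]
jig [(0.94, [333, 175])]
bed_mouth [(0.72, [284, 229]), (0.66, [303, 174])]
bed_open [(0.94, [274, 171])]
bar_home [(0.78, [306, 171])]
pivot_point [(0.85, [344, 170])]
lever_handle [(0.62, [328, 164]), (0.34, [285, 229])]
solder_spool [(0.55, [205, 221])]
tape_roll [(0.97, [432, 224])]
loupe [(0.58, [196, 162]), (0.27, [334, 180])]
```

View pics/scene0.png

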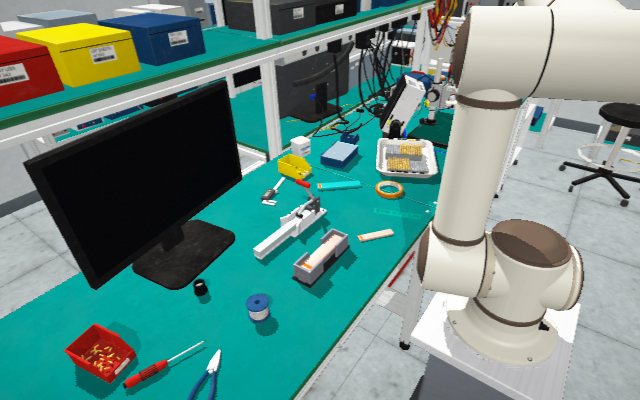

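View pics/top0.png

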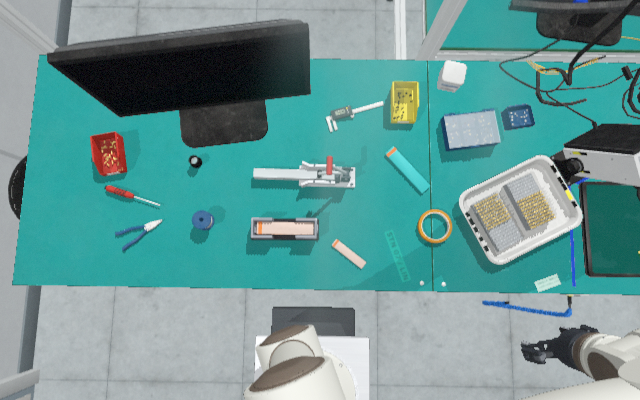

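The top view shows two copper-coloured bars: one in the cradle at (285,228) and a short one loose at (348,253). There is also a turquoise one at (407,170). The one in the cradle is the larger copper bar, so it fits the description. I'll confirm with a crop and measure.

```bash
cat > h.py <<'E'
import numpy as np, cv2
from cell import manip, optics
from scipy.spatial.transform import Rotation as R
def proj(p,X):
    X=np.atleast_2d(X); V=np.array(p["view"]); c=X@V[:3,:3].T+V[:3,3]
    return np.c_[p["fx"]*c[:,0]/c[:,2]+p["cx"],p["fy"]*c[:,1]/c[:,2]+p["cy"]]
def back(p,uv,z):
    V=np.array(p["view"]); Rm=V[:3,:3]; o=-Rm.T@V[:3,3]
    uv=np.atleast_2d(uv).astype(float)
    d=np.c_[(uv[:,0]-p["cx"])/p["fx"],(uv[:,1]-p["cy"])/p["fy"],np.ones(len(uv))]@Rm
    return o+d*((z-o[2])/d[:,2])[:,None]
def wrist():
    s=manip.get_state(); p=optics.read_camera("wrist")
    T=np.eye(4);T[:3,:3]=R.from_rotvec(s["orientation"]).as_matrix();T[:3,3]=s["eef_pos"]
    p["view"]=np.linalg.inv(T@np.array(p["mount"])); return p
def crop(p,x0,y0,x1,y1,k,name):
    im=p["pixels"][y0:y1,x0:x1,::-1]; cv2.imwrite(name,cv2.resize(im,None,fx=k,fy=k,interpolation=cv2.INTER_CUBIC))
E
python3 - <<'E'
from h import *
p=optics.read_camera("top"); crop(p,240,140,440,290,4,"pics/c1.png")
for n,uv,z in [("cradle",(284,228),0),("bar",(285,229),.0345),("jig",(333,175),0),("mouth",(303,174),.03),("open",(274,171),.03),("home",(306,171),.0345),("piv",(344,170),.055),("handle",(328,164),.142)]: print(n,back(p,uv,z).round(3))
w=wrist(); cv2.imwrite("pics/w0.png",w["pixels"][:,:,::-1]); print(w["mount"])
p=optics.read_camera("scene"); crop(p,230,150,430,300,4,"pics/c2.png")
for n,uv,z in [("bar",(322,253),.0345),("mouth",(290,222),.03),("open",(268,236),.03),("home",(295,220),.0345),("piv",(312,200),.055),("handle",(301,184),.142)]: print(n,back(p,uv,z).round(3))
E
```

```text
cradle [[0.454 0.087 0.   ]]
bar [[0.449 0.082 0.034]]
jig [[ 0.614 -0.053  0.   ]]
mouth [[0.609 0.034 0.03 ]]
open [[0.616 0.118 0.03 ]]
home [[0.617 0.026 0.034]]
piv [[ 0.617 -0.082  0.055]]
handle [[ 0.612 -0.034  0.142]]
[[ 1.58749992e-03 -9.64315046e-01 -2.64752663e-01  6.55845421e-02]
 [ 9.99998593e-01  1.38746145e-03  9.42569290e-04  1.08966252e-03]
 [-5.41599634e-04 -2.64753787e-01  9.64315892e-01 -1.24043523e-01]
 [ 0.00000000e+00  0.00000000e+00  0.00000000e+00  1.00000000e+00]]
bar [[0.45  0.086 0.034]]
mouth [[0.615 0.025 0.03 ]]
open [[0.626 0.114 0.03 ]]
home [[0.605 0.013 0.034]]
piv [[ 0.609 -0.081  0.055]]
handle [[ 0.609 -0.03   0.142]]
```

View pics/c1.png

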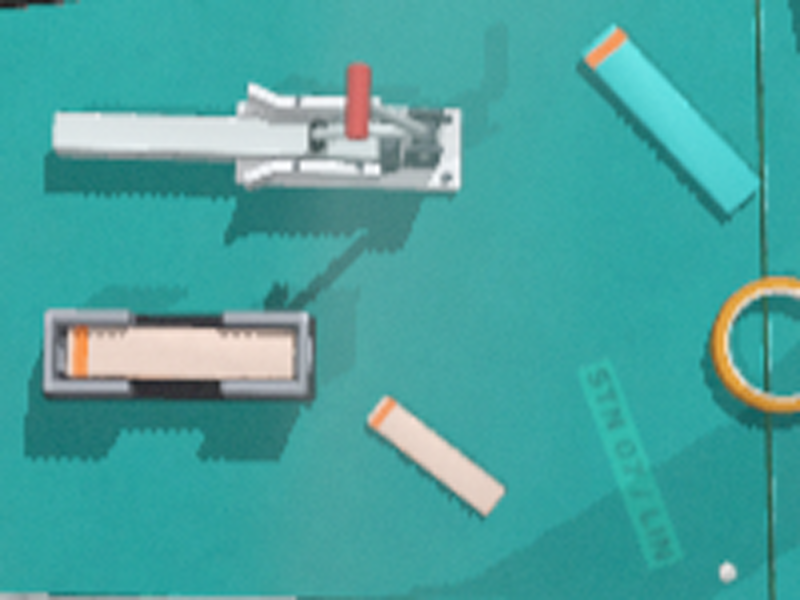

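View pics/c2.png

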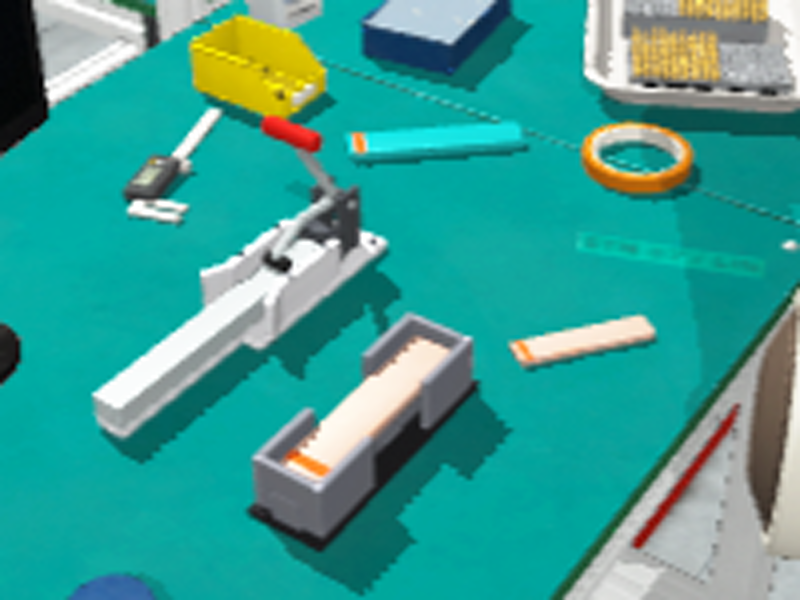

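View pics/w0.png

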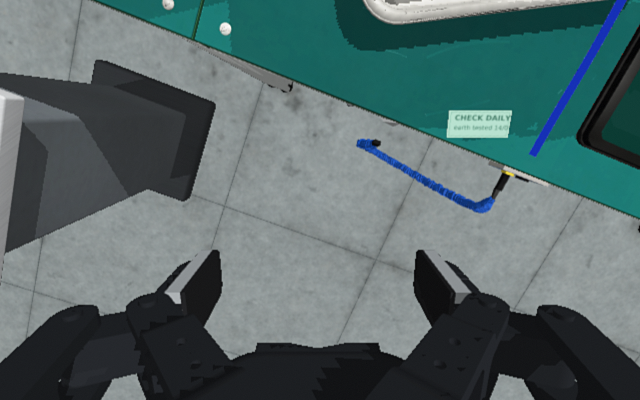

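The crop confirms it. The cradle bar spans crop (68–295, 352), about 160 mm, while the other copper bar is clearly shorter. In the top view the jig's open end points toward world +y (left) and the stop is on the right. Now moving over for a wrist view.

```bash
python3 -m creep '[[31,-25,-4,0],[62,-50,-8,0],[93,-75,-12,0],[124,-100,-16,0],[155,-125,-20,0]]' 30
python3 -m creep '[[31,-25,-4,0],[62,-50,-8,0],[93,-75,-12,0],[124,-100,-16,0],[155,-125,-20,0]]'
python3 -m creep '[[31,-25,-4,-0.12],[62,-50,-8,-0.24],[93,-75,-12,-0.36],[124,-100,-16,-0.48],[155,-125,-20,-0.6]]'
python3 -m creep '[[0,0,0,-0.12],[0,0,0,-0.24],[0,0,0,-0.36],[0,0,0,-0.48],[0,0,0,-0.608]]'
```

```text
clock: 1.77
eef_pos: [0.2961, -0.3407, 0.2705]
orientation: [3.09, 0.566, 0.0]
wrist_force: [0.4, -0.5, 0.0]
gripper_width: 0.0304
clock: 2.18
eef_pos: [0.3967, -0.1686, 0.2908]
orientation: [3.09, 0.566, 0.001]
wrist_force: [-0.1, -1.5, 0.3]
gripper_width: 0.0301
clock: 2.6
eef_pos: [0.4974, 0.0035, 0.3107]
orientation: [2.78, 1.463, 0.001]
wrist_force: [0.7, -0.9, 0.3]
gripper_width: 0.03
clock: 3.02
eef_pos: [0.4969, 0.0016, 0.3103]
orientation: [-2.218, -2.225, 0.0]
wrist_force: [-1.0, -0.6, 0.4]
gripper_width: 0.03
```

Run:
```python
from h import *
p=wrist(); cv2.imwrite("pics/w1.png",p["pixels"][:,:,::-1]); np.save("pics/v1.npy",p["view"]); print(p["fx"],p["cx"],p["cy"])
for t,z in [("bar_center",.0345),("bed_mouth",.03),("bed_open",.03),("bar_home",.0345),("pivot_point",.055),("lever_handle",.142)]:
    print(t,[(round(r["conf"],2),[round(float(v)) for v in r["xy"]],back(p,r["xy"],z).round(4)[0,:2]) for r in optics.tip_of(t,p)])
```

```text
322.2221819590585 317.3160896223923 200.08729183650507
bar_center [(0.81, [242, 230], array([ 0.3963, -0.085 ])), (0.76, [275, 97], array([0.446 , 0.0835])), (0.63, [395, 207], array([ 0.597 , -0.0516]))]
bed_mouth [(0.59, [410, 139], array([0.6104, 0.0346]))]
bed_open [(0.92, [416, 68], array([0.6109, 0.1168]))]
bar_home [(0.68, [405, 151], array([0.6045, 0.0208]))]
pivot_point [(0.91, [405, 239], array([ 0.607 , -0.0873]))]
lever_handle [(0.59, [274, 96], array([0.4585, 0.08  ])), (0.55, [435, 226], array([ 0.6091, -0.0388]))]
```

View pics/w1.png

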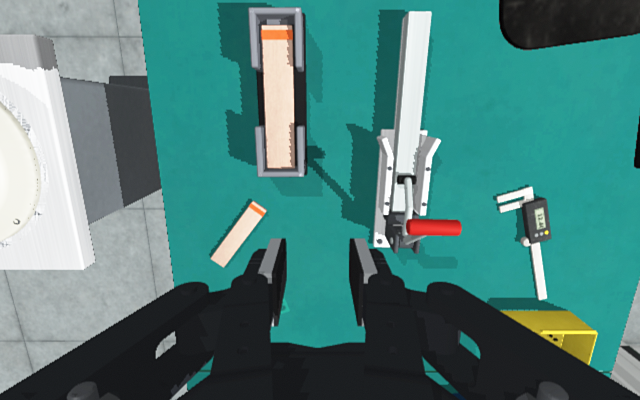

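Run:
```python
import cv2
im=cv2.imread("pics/w1.png")
a=cv2.resize(im[0:150,360:470],None,fx=4,fy=4,interpolation=cv2.INTER_CUBIC); 
b=cv2.resize(im[130:270,360:470],None,fx=4,fy=4,interpolation=cv2.INTER_CUBIC)
cv2.imwrite("pics/c3.png",cv2.resize(a,(440,600))); cv2.imwrite("pics/c4.png",b)
cv2.imwrite("pics/c5.png",cv2.resize(im[0:185,235:320],None,fx=3.2,fy=3.2,interpolation=cv2.INTER_CUBIC))
```

```text
(no output)
```

View pics/c3.png

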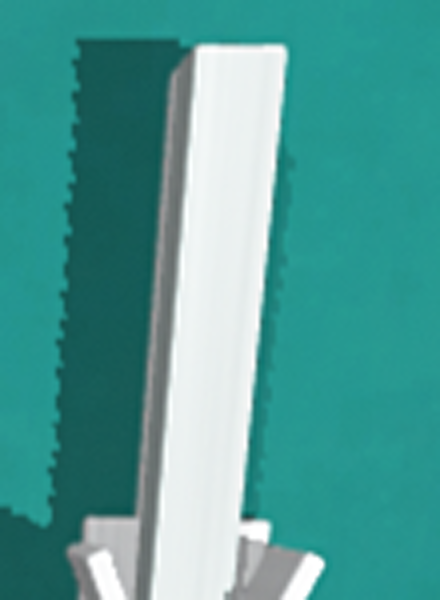

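View pics/c4.png

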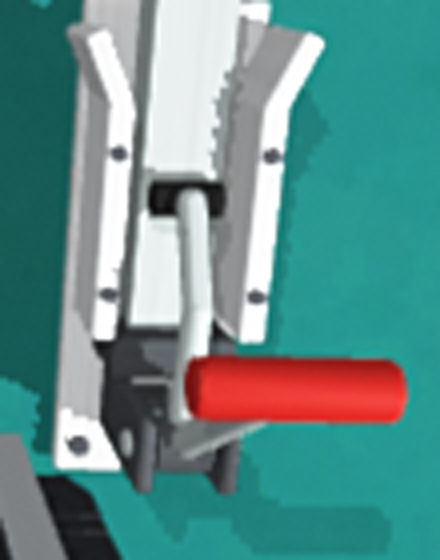

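View pics/c5.png

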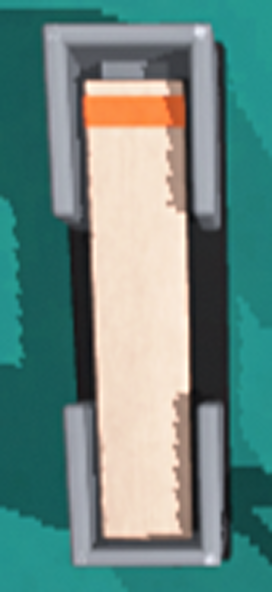

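Run:
```python
from h import *
p={"fx":322.222,"fy":322.222,"cx":317.316,"cy":200.087,"view":np.load("pics/v1.npy")}
r=back(p,[(409.2,11.5),(431.5,11.7),(397.5,130),(420.5,130)],.03);print(r.round(4))
e=(r[0]+r[1])/2;m=(r[2]+r[3])/2;print("end",e,"mid",m,"jig yaw off +y (deg, toward +x)",np.degrees(np.arctan2((e-m)[0],(e-m)[1])),"widths",r[1]-r[0],r[3]-r[2])
b=back(p,[(261.2,25),(292.2,25),(267.8,168),(294.4,168)],.039);print(b.round(4),b.mean(0))
d=(b[0]+b[1]-b[2]-b[3])/2;print("bar len",np.linalg.norm(d),np.degrees(np.arctan2(d[0],d[1])))
# roller ends & wall rear ends
print("stop-end of walls", back(p,[(360+105/4,130+340/4),(360+253/4,130+342/4)],.042))
print("wall bend", back(p,[(360+134/4,130+105/4),(360+268/4,130+108/4)],.042))
```

```text
[[0.5982 0.1757 0.03  ]
 [0.6232 0.1756 0.03  ]
 [0.5943 0.0457 0.03  ]
 [0.6225 0.0458 0.03  ]]
end [0.61069779 0.17562251 0.03      ] mid [0.60839183 0.04573817 0.03      ] jig yaw off +y (deg, toward +x) 1.0171197448753302 widths [ 2.50096933e-02 -8.23228584e-05  5.55111512e-17] [0.02823024 0.00013868 0.        ]
[[ 0.4332  0.1591  0.039 ]
 [ 0.4675  0.1593  0.039 ]
 [ 0.4347 -0.0007  0.039 ]
 [ 0.4677 -0.0005  0.039 ]] [0.45076947 0.07930085 0.039     ]
bar len 0.15980682335496615 -0.32124766990627523
stop-end of walls [[ 0.5845015  -0.06008668  0.042     ]
 [ 0.63186115 -0.06051799  0.042     ]]
wall bend [[0.58870388 0.01502793 0.042     ]
 [0.62954782 0.01431766 0.042     ]]
```

Measured jig origin ≈ (0.608, -0.060), yaw ≈ 0.7° toward +x. The bar centre is ≈ (0.451, 0.079), lying along world y. Next I'll push the handle, with fingers shut.

```bash
python3 -m creep '[[0,38,20,0],[-2,76,50,0],[-4,111,85,0],[-4,111,125,0],[-4,111,168,0]]' 0 40
python3 -m creep '[[-10,0,0,0],[-20,0,0,0],[-30,0,0,0],[-40,0,0,0],[-50,0,0,0]]'
```

```text
clock: 3.78
eef_pos: [0.6093, -0.0031, 0.152]
orientation: [2.227, 2.215, 0.001]
wrist_force: [0.8, 0.2, -1.5]
gripper_width: -0.0002
clock: 4.2
eef_pos: [0.6086, -0.0534, 0.16]
orientation: [2.222, 2.215, 0.01]
wrist_force: [-0.6, 4.9, 4.7]
gripper_width: 0.0
```

```bash
python3 -m creep '[[-3,0,8,0],[-10,0,16,0],[-18,0,16,0],[-26,0,16,0],[-34,0,16,0]]'
python3 -m creep '[[-4,0,0,0],[-8,0,0,0],[-8,0,0,0]]'
python3 - <<'E'
from h import *
p=wrist(); cv2.imwrite("pics/w2.png",p["pixels"][:,:,::-1])
E
```

```text
clock: 4.62
eef_pos: [0.6072, -0.0881, 0.139]
orientation: [2.225, 2.217, 0.001]
wrist_force: [0.7, 1.0, 0.4]
gripper_width: -0.0001
clock: 4.87
eef_pos: [0.607, -0.0959, 0.138]
orientation: [2.226, 2.217, -0.001]
wrist_force: [-0.0, 0.4, 0.0]
gripper_width: -0.0001
```

View pics/w2.png

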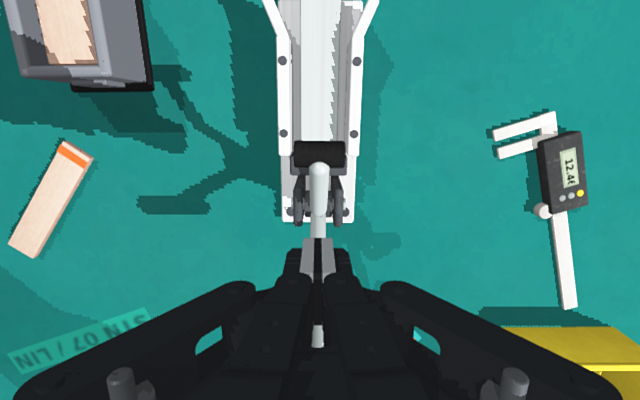

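The view shows the toe roller raised at (320,155) and the arm is back. Rising and heading to the bar, then checking from above.

```bash
python3 -m creep '[[2,0,-40,0],[4,0,-80,0],[30,-25,-100,0],[62,-50,-100,0],[92,-78,-100,0]]' 62
python3 -m creep '[[28,-25,0,0],[56,-50,0,0],[83,-78,0,0],[83,-78,0,0]]'
python3 - <<'E'
from h import *
p=optics.read_camera("top"); crop(p,240,140,390,250,5,"pics/c6.png")
p=wrist(); cv2.imwrite("pics/w3.png",p["pixels"][:,:,::-1])
print([(round(r["conf"],2),[round(float(v)) for v in r["xy"]],back(p,r["xy"],.0345).round(4)[0,:2]) for r in optics.tip_of("bar_center",p)])
E
```

```text
clock: 5.33
eef_pos: [0.5293, -0.0017, 0.2393]
orientation: [2.225, 2.216, 0.003]
wrist_force: [-1.0, 1.9, 0.2]
gripper_width: 0.0602
clock: 5.67
eef_pos: [0.4479, 0.0839, 0.239]
orientation: [-2.22, -2.222, -0.001]
wrist_force: [-1.0, -0.3, 0.4]
gripper_width: 0.0622
[(0.89, [315, 178], array([0.4471, 0.0815]))]
```

View pics/c6.png

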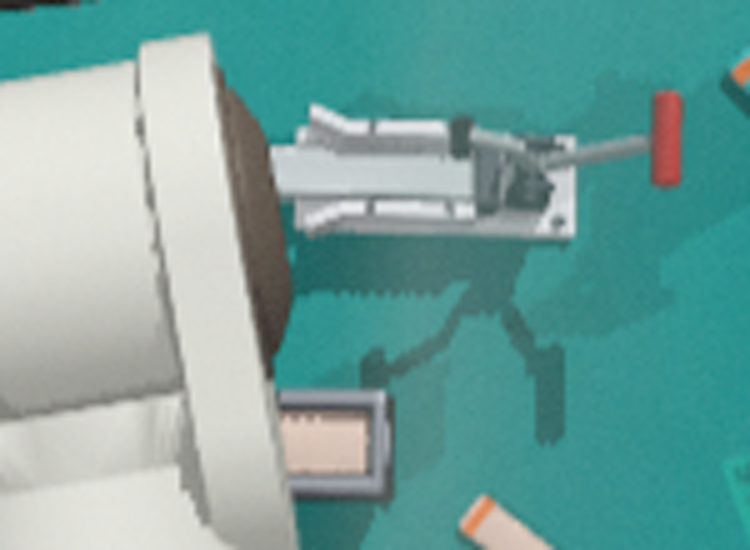

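View pics/w3.png

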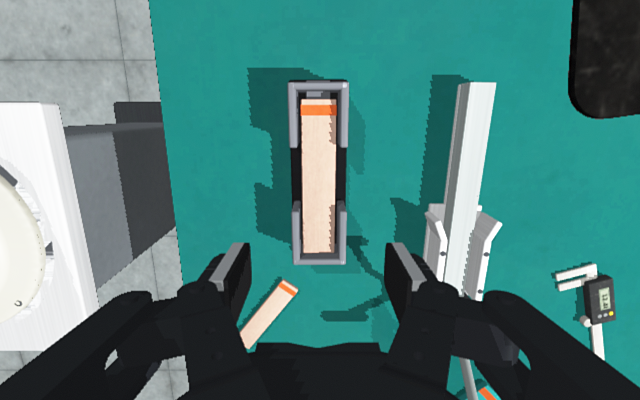

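The top view shows the handle fully back at (373,168). The wrist view shows the bar central between the jaws, at column ~319. Descending to grip.

```bash
python3 -m creep '[[-4,2,40,0],[-4,2,80,0],[-4,2,120,0],[-4,2,155,0],[-4,2,180,0]]' 62
python3 -m creep '[[0,0,13,0],[0,0,26,0],[0,0,26,0]]'
python3 -m creep '[[0,0,0,0],[0,0,0,0],[0,0,0,0],[0,0,0,0],[0,0,0,0]]' 20 60
python3 -m creep '[[0,0,-10,0],[0,0,-20,0],[0,0,-35,0],[0,0,-50,0],[0,0,-50,0]]'
python3 - <<'E'
from h import *
p=wrist(); cv2.imwrite("pics/w4.png",p["pixels"][:,:,::-1])
E
```

```text
clock: 6.23
eef_pos: [0.4528, 0.0753, 0.0543]
orientation: [-2.225, -2.215, 0.005]
wrist_force: [0.3, -0.0, -0.1]
gripper_width: 0.0621
clock: 6.48
eef_pos: [0.4525, 0.0754, 0.029]
orientation: [-2.225, -2.214, 0.006]
wrist_force: [-0.6, -0.3, 0.3]
gripper_width: 0.062
clock: 6.9
eef_pos: [0.4541, 0.0763, 0.0331]
orientation: [2.224, 2.217, 0.001]
wrist_force: [-3.3, -3.9, 6.5]
gripper_width: 0.0327
clock: 7.32
eef_pos: [0.4552, 0.077, 0.0856]
orientation: [2.223, 2.216, 0.006]
wrist_force: [0.4, 0.4, -3.6]
gripper_width: 0.0326
```

View pics/w4.png

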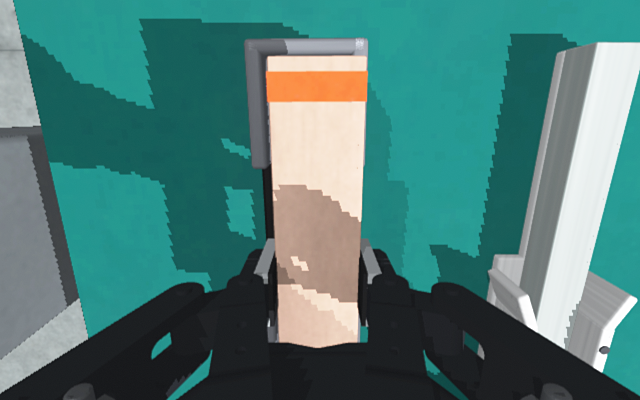

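The bar is gripped (opening 32.7 mm, ~0.37 kg) and lifted clear. Moving over the open bed.

```bash
python3 -m creep '[[10,38,-5,0.002],[20,76,-10,0.004],[30,114,-10,0.006],[42,153,-10,0.008],[42,153,-10,0.008]]'
python3 -m creep '[[0,0,0,0],[0,0,0,0]]'
python3 - <<'E'
from h import *
p=wrist(); cv2.imwrite("pics/w5.png",p["pixels"][:,:,::-1]); np.save("pics/v5.npy",p["view"]); s=manip.get_state(); print(s["eef_pos"],s["orientation"])
p=optics.read_camera("top"); crop(p,220,130,380,250,5,"pics/c7.png")
E
```

```text
clock: 7.78
eef_pos: [0.6115, 0.1198, 0.087]
orientation: [-2.232, -2.208, 0.003]
wrist_force: [-2.2, -1.4, -6.9]
gripper_width: 0.033
clock: 7.95
eef_pos: [0.6059, 0.1181, 0.0903]
orientation: [-2.232, -2.208, 0.004]
wrist_force: [-0.2, -1.1, -4.5]
gripper_width: 0.0327
[0.60578113 0.11795329 0.09135736] [-2.23294688e+00 -2.20865618e+00  1.95107632e-03]
```

View pics/w5.png

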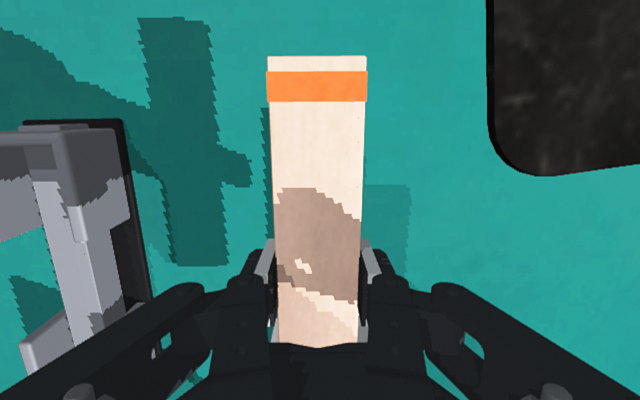

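View pics/c7.png

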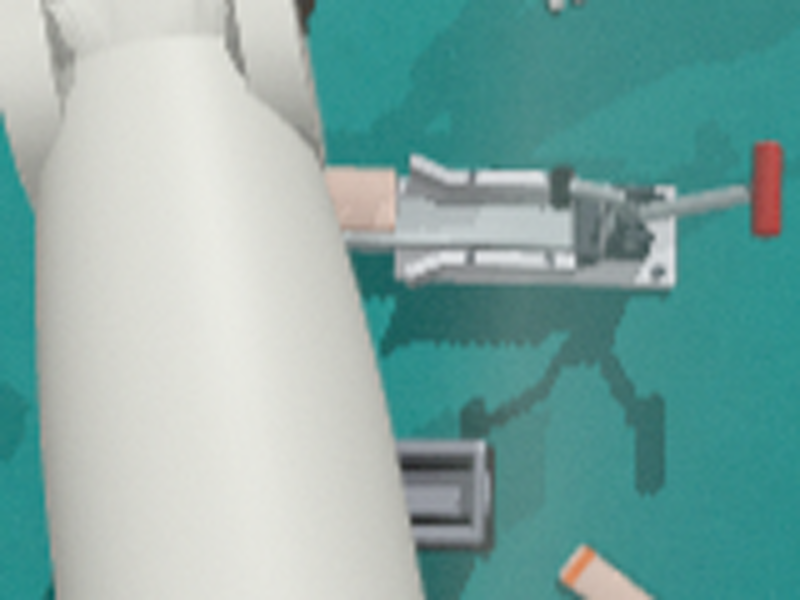

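Run:
```python
from h import *
p={"fx":322.222,"fy":322.222,"cx":317.316,"cy":200.087,"view":np.load("pics/v5.npy")}
b=back(p,[(267.5,57),(366.5,57),(273,185),(361.5,185)],.0974);print(b.round(4),(b[0]+b[1])/2,(b[2]+b[3])/2)
p=optics.read_camera("top")
print(back(p,[(220+396/5,130+168/5),(220+395/5,130+230/5)],.0974), manip.get_state()["eef_pos"])
print("bed edges", back(p,[(220+573/5,130+(204)/5),(220+573/5,130+244/5),(220+400/5,130+248/5)],.03))
```

```text
[[0.5893 0.2012 0.0974]
 [0.6225 0.2009 0.0974]
 [0.5892 0.1572 0.0974]
 [0.6221 0.157  0.0974]] [0.60594673 0.20105771 0.0974    ] [0.60562377 0.15709757 0.0974    ]
[[0.62267142 0.0431185  0.0974    ]
 [0.58811056 0.04292162 0.0974    ]] [0.60590553 0.11786674 0.09257448]
bed edges [[ 0.61951967 -0.05664478  0.03      ]
 [ 0.59598039 -0.05686253  0.03      ]
 [ 0.59206106  0.0426481   0.03      ]]
```

```bash
python3 -m creep '[[-1,4,12,0],[-1,4,26,0],[-1,4,40,0],[-1,4,50,0],[-1,4,50,0]]'
python3 -m creep '[[0,0,3,0],[0,0,6,0],[0,0,6,0]]'
```

```text
clock: 8.52
eef_pos: [0.6091, 0.1166, 0.0394]
orientation: [-2.233, -2.208, 0.004]
wrist_force: [-0.4, -0.4, -4.4]
gripper_width: 0.0327
clock: 8.77
eef_pos: [0.6108, 0.1171, 0.0362]
orientation: [2.233, 2.209, 0.001]
wrist_force: [0.7, -0.2, -4.2]
gripper_width: 0.0327
```

```bash
python3 -m creep '[[0,0,2,0],[0,0,2,0],[0,0,4,0],[0,0,4,0]]'
python3 -m creep '[[0,0,0,0]]'
```

```text
clock: 9.1
eef_pos: [0.611, 0.1171, 0.0332]
orientation: [2.233, 2.209, 0.002]
wrist_force: [-2.3, -1.5, 3.8]
gripper_width: 0.033
clock: 9.18
eef_pos: [0.611, 0.1171, 0.0332]
orientation: [2.233, 2.209, 0.002]
wrist_force: [-3.3, -1.2, 6.4]
gripper_width: 0.0326
```

```bash
python3 -m creep '[[0,0,0,0],[0,0,0,0],[0,0,0,0],[0,0,0,0]]' 62
python3 -m creep '[[0,0,-30,0],[0,0,-65,0],[0,0,-100,0],[0,0,-120,0],[0,0,-120,0]]'
python3 -m creep '[[0,0,0,0]]'
python3 - <<'E'
from h import *
p=wrist(); cv2.imwrite("pics/w6.png",p["pixels"][:,:,::-1]); np.save("pics/v6.npy",p["view"]); s=manip.get_state(); print(s["eef_pos"],s["orientation"],s["wrist_force"])
E
```

```text
clock: 9.52
eef_pos: [0.6108, 0.1171, 0.032]
orientation: [2.234, 2.209, 0.0]
wrist_force: [-0.3, 0.0, 0.3]
gripper_width: 0.0618
clock: 9.93
eef_pos: [0.6126, 0.1175, 0.1578]
orientation: [2.23, 2.206, 0.01]
wrist_force: [1.2, 0.4, 0.8]
gripper_width: 0.0621
clock: 10.02
eef_pos: [0.6114, 0.1172, 0.1533]
orientation: [2.233, 2.208, 0.004]
wrist_force: [-0.3, -0.9, -0.9]
gripper_width: 0.062
[0.61073195 0.11705422 0.1516437 ] [2.23359846e+00 2.20915069e+00 6.50866769e-05] [-0.24525365 -0.90079157 -0.69189671]
```

View pics/w6.png

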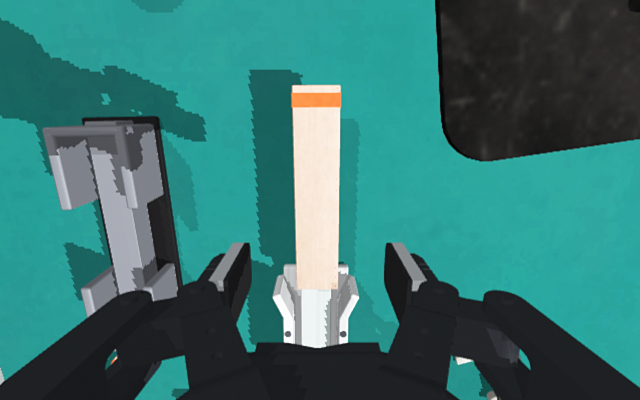

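The bar lies on the bed, centred at column ~317.5 with the rail and guides. Its front end is at row 289, just outside the flares. Regripping near the tail.

```bash
python3 -m creep '[[32,0,30,0],[63,0,60,0],[63,0,90,0],[63,0,110,0],[63,0,119,0]]'
python3 -m creep '[[0,0,0,0],[0,0,0,0],[0,0,0,0],[0,0,0,0],[0,0,0,0]]' 20 60
python3 -m creep '[[-8,0,-1,0],[-16,0,-1,0],[-24,0,-1,0],[-30,0,-1,0],[-30,0,-1,0]]'
```

```text
clock: 10.48
eef_pos: [0.6084, 0.1799, 0.0272]
orientation: [-2.23, -2.208, 0.011]
wrist_force: [-0.7, -0.3, -0.1]
gripper_width: 0.0622
clock: 10.9
eef_pos: [0.6118, 0.1799, 0.0341]
orientation: [2.234, 2.208, 0.002]
wrist_force: [-0.7, -0.2, -3.4]
gripper_width: 0.0328
clock: 11.32
eef_pos: [0.6111, 0.1483, 0.0341]
orientation: [2.235, 2.207, -0.001]
wrist_force: [-0.3, -1.8, -2.7]
gripper_width: 0.033
```

```bash
python3 -m creep '[[-10,0,0,0],[-20,0,0,0],[-30,0,0,0],[-40,0,0,0],[-50,0,0,0]]'
python3 -m creep '[[-3,0,0,0],[-6,0,0,0],[-9,0,0,0],[-9,0,0,0]]'
python3 - <<'E'
from h import *
p=wrist(); cv2.imwrite("pics/w7.png",p["pixels"][:,:,::-1])
p=optics.read_camera("scene"); crop(p,240,160,360,250,6,"pics/c8.png")
E
```

```text
clock: 11.73
eef_pos: [0.6104, 0.0989, 0.034]
orientation: [-2.234, -2.209, 0.0]
wrist_force: [0.4, 1.5, -3.1]
gripper_width: 0.0329
clock: 12.07
eef_pos: [0.6104, 0.0905, 0.034]
orientation: [2.234, 2.209, -0.001]
wrist_force: [-0.2, -2.2, -1.7]
gripper_width: 0.0328
```

View pics/c8.png

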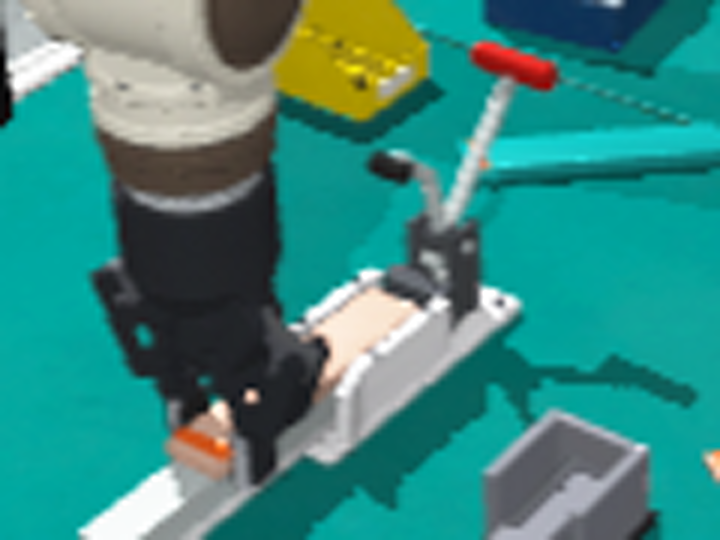

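The scene shows the bar between the guides and about 10 mm short of the stop. Creeping on and watching the force.

```bash
python3 -m creep '[[-2,0,0,0],[-4,0,0,0],[-6,0,0,0],[-7,0,0,0],[-7,0,0,0]]'
python3 -m creep '[[-1,0,0,0],[-2,0,0,0],[-2,0,0,0]]'
python3 -m creep '[[-1,0,0,0],[-2,0,0,0],[-2,0,0,0]]'
```

```text
clock: 12.58
eef_pos: [0.6103, 0.0839, 0.034]
orientation: [2.234, 2.209, -0.0]
wrist_force: [0.9, -0.1, -1.8]
gripper_width: 0.0324
clock: 12.83
eef_pos: [0.6103, 0.0819, 0.034]
orientation: [2.234, 2.209, -0.0]
wrist_force: [-0.0, -0.0, -2.9]
gripper_width: 0.0329
clock: 13.08
eef_pos: [0.6102, 0.0799, 0.034]
orientation: [2.234, 2.209, -0.0]
wrist_force: [-0.1, -0.1, -1.9]
gripper_width: 0.0329
```

```bash
python3 -m creep '[[-1,0,0,0],[-2,0,0,0],[-2,0,0,0]]'
python3 -m creep '[[-1,0,0,0],[-2,0,0,0],[-2,0,0,0]]'
```

```text
clock: 13.33
eef_pos: [0.6103, 0.0794, 0.0342]
orientation: [-2.231, -2.209, -0.003]
wrist_force: [0.1, 8.3, -3.2]
gripper_width: 0.0329
clock: 13.58
eef_pos: [0.6104, 0.0792, 0.0343]
orientation: [-2.228, -2.209, -0.008]
wrist_force: [-0.9, 19.5, -2.1]
gripper_width: 0.0326
```

Stop contact: 8 N, then 19 N, with the position stalled. The expected tail position (jig 160) agrees. Easing off, releasing and looking.

```bash
python3 -m creep '[[1,0,0.5,0],[2,0,0.5,0],[2,0,1,0]]'
python3 -m creep '[[0,0,0,0],[0,0,0,0],[0,0,0,0],[0,0,0,0]]' 62
python3 -m creep '[[0,0,-30,0],[0,0,-65,0],[0,0,-100,0],[0,0,-130,0],[0,0,-130,0]]'
python3 -m creep '[[0,0,0,0]]'
python3 - <<'E'
from h import *
p=wrist(); cv2.imwrite("pics/w8.png",p["pixels"][:,:,::-1]); s=manip.get_state(); print(s["eef_pos"])
print(back(p,[(0,0)],.039))
np.save("pics/v8.npy",p["view"])
E
```

```text
clock: 13.83
eef_pos: [0.6104, 0.0794, 0.0339]
orientation: [-2.232, -2.21, -0.003]
wrist_force: [-3.3, 7.3, 6.3]
gripper_width: 0.0328
clock: 14.17
eef_pos: [0.6103, 0.0778, 0.0331]
orientation: [2.234, 2.209, -0.0]
wrist_force: [-0.4, 0.1, 0.3]
gripper_width: 0.0621
clock: 14.58
eef_pos: [0.6124, 0.0781, 0.1703]
orientation: [2.23, 2.205, 0.012]
wrist_force: [0.8, 0.7, 0.0]
gripper_width: 0.0622
clock: 14.67
eef_pos: [0.6113, 0.078, 0.1652]
orientation: [2.232, 2.207, 0.005]
wrist_force: [0.6, 0.0, -0.5]
gripper_width: 0.0619
[0.61053523 0.0778859  0.16323796]
[[0.39468617 0.21928179 0.039     ]]
```

View pics/w8.png

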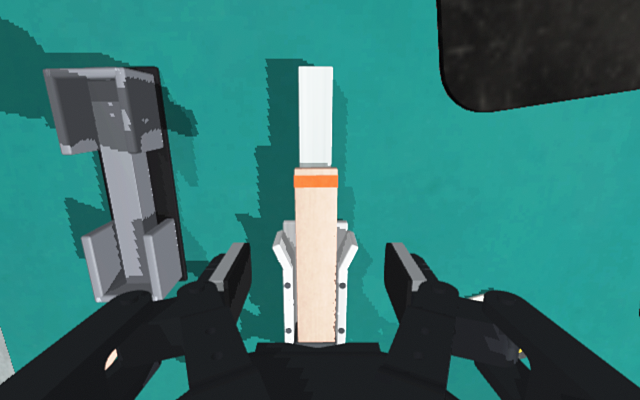

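The tail end is at (316,169) and the bar sits straight between the guides. I'll confirm it is home by pushing the tail end with shut fingers.

```bash
python3 -m creep '[[30,0,0,0],[46,0,20,0],[46,0,55,0],[46,0,85,0],[46,0,100,0]]' 0 40
python3 -m creep '[[0,0,0,0],[0,0,4,0],[0,0,8,0],[0,0,8,0]]'
python3 -m creep '[[0,0,0,0]]'
```

```text
clock: 15.13
eef_pos: [0.608, 0.1239, 0.0568]
orientation: [-2.23, -2.207, 0.01]
wrist_force: [-0.9, -0.4, -0.1]
gripper_width: 0.0014
clock: 15.47
eef_pos: [0.6111, 0.124, 0.0553]
orientation: [2.234, 2.209, 0.001]
wrist_force: [-1.4, -0.2, -0.3]
gripper_width: 0.0002
clock: 15.55
eef_pos: [0.6112, 0.1241, 0.0559]
orientation: [2.233, 2.209, 0.002]
wrist_force: [-0.2, -0.3, -0.1]
gripper_width: -0.0001
```

```bash
python3 -m creep '[[-2,0,2,0],[-4,0,2,0],[-7,0,2,0],[-10,0,2,0],[-10,0,2,0]]'
python3 -m creep '[[-1,0,0,0],[-2,0,0,0],[-3,0,0,0],[-3,0,0,0]]'
python3 -m creep '[[-1,0,0,0],[-2,0,0,0],[-3,0,0,0],[-3,0,0,0]]'
```

```text
clock: 15.97
eef_pos: [0.6107, 0.1134, 0.0532]
orientation: [2.234, 2.208, 0.0]
wrist_force: [0.7, -0.9, -0.1]
gripper_width: 0.0002
clock: 16.3
eef_pos: [0.6107, 0.1127, 0.0532]
orientation: [-2.231, -2.209, -0.004]
wrist_force: [0.1, 9.1, 0.4]
gripper_width: 0.0
clock: 16.63
eef_pos: [0.6109, 0.1122, 0.0533]
orientation: [-2.226, -2.209, -0.01]
wrist_force: [1.7, 21.3, -2.1]
gripper_width: 0.0001
```

Stalled at 21 N with the tail at world y ≈ 0.101 (expected 0.100), so the bar is fully home. Going round behind the handle, high enough to clear it.

```bash
python3 -m creep '[[8,0,0,0],[12,0,-30,0],[12,0,-70,0],[12,0,-110,0],[12,0,-150,0]]'
python3 -m creep '[[-36,0,-15,0],[-72,0,-20,0],[-108,0,-20,0],[-144,0,-20,0],[-180,0,-20,0]]'
python3 -m creep '[[-36,-2,0,0],[-72,-2,0,0],[-108,-2,0,0],[-143,-2,0,0],[-143,-2,0,0]]'
python3 - <<'E'
from h import *
p=wrist(); cv2.imwrite("pics/w9.png",p["pixels"][:,:,::-1]); s=manip.get_state(); print(s["eef_pos"],s["orientation"]); np.save("pics/v9.npy",p["view"])
print([(r["conf"],r["xy"],back(p,r["xy"],.13)) for r in optics.tip_of("lever_handle",p)])
E
```

```text
clock: 17.05
eef_pos: [0.6102, 0.12, 0.2046]
orientation: [2.233, 2.209, -0.001]
wrist_force: [0.4, 1.1, 0.3]
gripper_width: -0.0001
clock: 17.47
eef_pos: [0.6085, -0.0615, 0.2234]
orientation: [2.233, 2.209, 0.0]
wrist_force: [0.3, 0.4, 0.1]
gripper_width: -0.0
clock: 17.88
eef_pos: [0.6044, -0.2085, 0.2223]
orientation: [2.238, 2.203, -0.003]
wrist_force: [0.5, 0.0, 0.1]
gripper_width: -0.0001
[ 0.60461236 -0.20599737  0.22247219] [-2.23795695e+00 -2.20449535e+00  1.42445851e-03]
[(0.83, [320.4, 130.4], array([[ 0.60638427, -0.15523206,  0.13      ]]))]
```

View pics/w9.png

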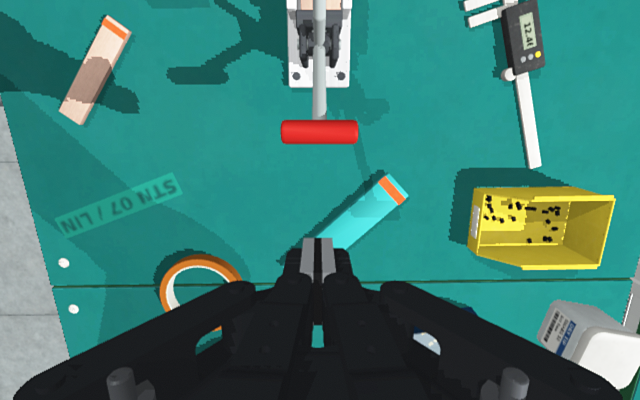

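The red handle is at (320,131), i.e. world (0.606, -0.155), right ahead of the fingers. Descending behind it and pulling forward.

```bash
python3 -m creep '[[0,2,30,0],[0,2,60,0],[0,2,85,0],[0,2,92,0],[0,2,92,0]]'
python3 -m creep '[[10,0,0,0],[20,0,0,0],[30,0,0,0],[40,0,-2,0],[50,0,-4,0]]'
python3 -m creep '[[9,0,-3,0],[18,0,-6,0],[27,0,-8,0],[36,0,-8,0],[36,0,-8,0]]'
python3 - <<'E'
from h import *
p=wrist(); cv2.imwrite("pics/w10.png",p["pixels"][:,:,::-1])
E
```

```text
clock: 18.4
eef_pos: [0.6062, -0.2014, 0.129]
orientation: [-2.23, -2.208, 0.003]
wrist_force: [0.0, -0.2, 0.1]
gripper_width: -0.0001
clock: 18.82
eef_pos: [0.6097, -0.1556, 0.1406]
orientation: [2.227, 2.198, -0.001]
wrist_force: [-0.6, -14.1, 11.6]
gripper_width: 0.0001
clock: 19.23
eef_pos: [0.6084, -0.1147, 0.1439]
orientation: [2.231, 2.211, 0.002]
wrist_force: [-0.2, -0.2, -0.0]
gripper_width: 0.0001
```

View pics/w10.png

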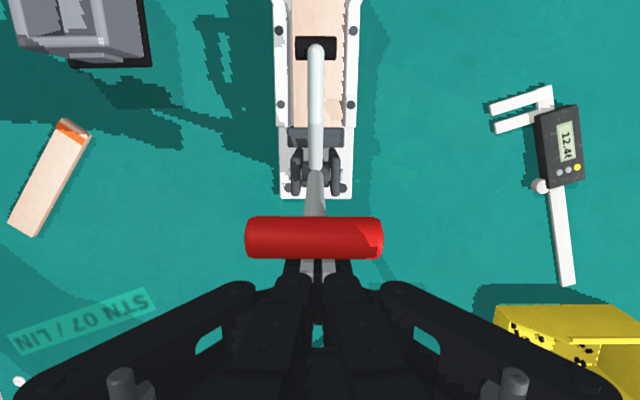

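The toe roller is at (316,47) on the bar, and the bar's front end meets the stop at row ~128. Contact force is zero, so the arm seems to have snapped down. Backing off and checking.

```bash
python3 -m creep '[[-12,0,0,0],[-24,0,-20,0],[-36,0,-60,0],[-60,0,-100,0],[-90,0,-120,0]]'
python3 -m creep '[[-36,0,0,0],[-72,0,0,0],[-108,0,0,0],[-108,0,0,0],[-108,0,0,0]]'
python3 - <<'E'
from h import *
p=optics.read_camera("top"); crop(p,240,140,390,250,5,"pics/c11.png"); q=p
print("handle",[(r["conf"],r["xy"],back(p,r["xy"],.147).round(3)) for r in optics.tip_of("lever_handle",p)])
p=optics.read_camera("scene"); crop(p,230,150,350,270,5,"pics/c12.png")
# expected bar corners if home: jig (x, y 160)->world
o=np.array([.608,-.060]);u=np.array([.012,1]);n=np.array([1,-.012])
X=[np.r_[o+u*y+n*x,.039] for x,y in((-.0175,.16),(.0175,.16),(-.0175,0),(.0175,0))]
print("top px",proj(q,X).round(1).tolist(),"crop",((proj(q,X)-[240,140])*5).round().tolist()); print("scene crop",((proj(p,X)-[230,150])*5).round().tolist())
s=manip.get_state(); print(s["clock"],s["eef_pos"],s["wrist_force"])
E
```

```text
clock: 19.7
eef_pos: [0.6071, -0.207, 0.2664]
orientation: [2.23, 2.21, 0.002]
wrist_force: [0.5, -0.1, 1.6]
gripper_width: 0.0003
clock: 20.12
eef_pos: [0.6051, -0.3178, 0.2613]
orientation: [-2.236, -2.204, 0.001]
wrist_force: [-0.0, 1.1, -0.2]
gripper_width: 0.0
handle [(0.83, [329.4, 163.5], array([[ 0.612, -0.038,  0.147]]))]
top px [[279.8, 178.5], [280.2, 166.6], [335.8, 180.1], [336.0, 168.1]] crop [[199.0, 193.0], [201.0, 133.0], [479.0, 200.0], [480.0, 140.0]]
scene crop [[246.0, 427.0], [202.0, 405.0], [414.0, 295.0], [371.0, 277.0]]
20.2667 [ 0.60579702 -0.3146274   0.262785  ] [ 0.85755026 -0.75303713 -0.177259  ]
```

View pics/c11.png

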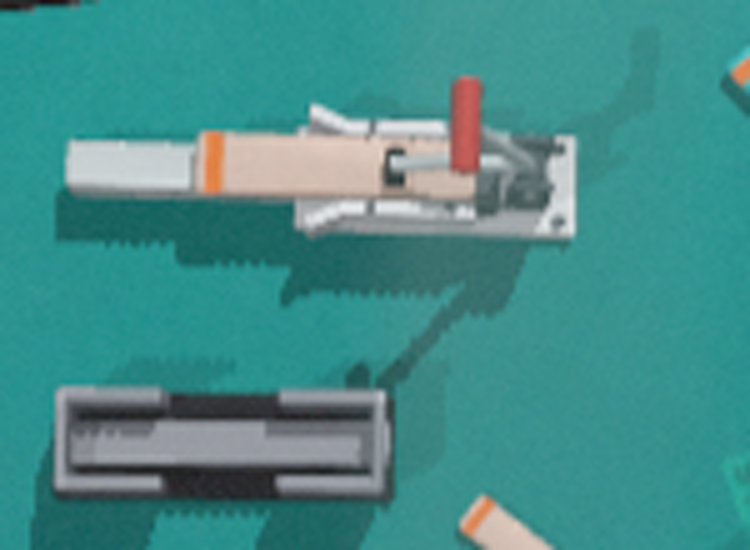

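View pics/c12.png

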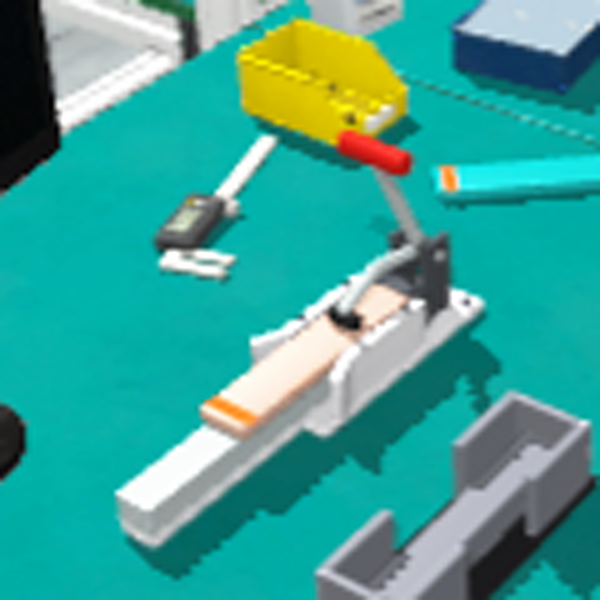

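The top view shows the tail end at crop column ~199–200, where a home bar should be (199–201). The toe is on the bar and the arm is down. The bystanders haven't moved and the robot is clear, so I'm handing in.

Run:
```python
from cell import manip
print(manip.hand_in(), manip.get_state()["clock"])
```

```text
the job is handed in; nothing more can be done
the job is handed in; nothing more can be done
```

The copper bar is clamped in the jig and the job is handed in, at about 20 s of the 72 s allowed; no verdict is reported.

**What I did:**
- I pushed the handle back until the arm stayed open.
- I took the larger copper bar out of the cradle and laid it on the open bed.
- I gripped it again near its tail and slid it between the guides to the stop.
- I then pushed its tail end with the fingers shut, and pulled the handle forward so that the arm snapped down.

**Last checks:**
- **Bar home:** The tail push stalled at 21 N with the tail at y ≈ 0.101 m, against 0.100 m expected. In the final top view the tail was within about a pixel of where a home bar should be.
- **Clamp:** The roller rests on the bar.
- **Surroundings:** I saw no change to the bystanders in any view, but I did not re-measure them. The robot stood clear and touched nothing.

**What disagreed:**
- The first push on the handle began about 15 mm higher than I meant, because a speed limit cut the descent short. I corrected it during the push, and the arm still opened fully.
- The measured tool position differed from the commanded one by a few millimetres at times, so I relied on the pictures and forces for the fit.

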